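Turn the tile wheel to bring the stack of tiles to the front

ROBOT

A 6-joint arm with a two-finger parallel gripper is mounted at the origin on the work surface. World frame = base frame: x ahead of the robot, y to its left, z up, the work surface at z = 0. Lengths are in m, angles in rad, forces in N, time in s.
With the tool pointing down it reaches from about 0.25 to 0.85 m from the base axis. Payload 12.5 kg.
Tool frame: the origin (TCP) lies midway between the tips of the shut fingers; the grasp point (between the pads) lies behind it (bot.hold_point_z is the z of the grasp point in the tool frame, in m); z points along the fingers, y is the direction in which the jaws open and shut (so a half turn about z gives the same grasp; the last joint's range is limited). The gripper opens to 93 mm and grips with 3 to 60 N. Pads are 15 mm wide; open, the fingers measure 128 mm over their backs; the gripper's body (75 mm by 188 mm) begins 65 mm behind the grasp point.
Start: joints at [-1.292, 0.351, 1.652, -0, 1.139, -0.085], TCP at [0.196, -0.514, 0.219] pointing down, gripper open.
Joint ranges: [-2.75, 2.75], [-0.79, 2.1], [0.01, 2.65], [-1.57, 4.71], [0.07, 3.14], [-2.87, 2.87]. Speed limits (rad/s): [2.22, 2.22, 2.79, 3.14, 3.14, 3.14].

INTERFACE

Orientations are given as a unit quaternion [w, x, y, z].
In Python, from cell import telemetry, viewer, bot gives the robot as it stands. The module is installed in compiled form; this text tells all that it offers.
- The arm moves only by the tool apply_moves, never from a script. Its argument "commands" is a list that holds one entry, the list of rows, each a list of 7 numbers: the shift along the world's x, y, z in m, then the turn, a rotation vector about the world's x, y, z in rad, then the opening in per cent of the stroke, from 0 (shut) to 100 (fully open). In form: [[[tx, ty, tz, ax, ay, az, hand], ...]]. A call has 1 to 5 rows; each row shifts and turns the pose as measured when the row begins; what a row does not reach is not made up. A row lasts 1/12 s, in which the tool goes at most 41.7 mm and 7.16 degrees, less where a joint would pass 70% of its speed; a pose out of reach is approached as far as the arm can. A call with a gripper value outside its range is refused whole. The fingers move at their own pace and stop on an object; "newtons" is the grip in N (left out, the last holds). Time passes only in rows, so rows that do not move let the fingers close. It gives the time, the measured TCP pose, the force and the opening at its end, in the units of the state.
- telemetry.get_state(): the state, without advancing time (a new reading comes with each control period).
- viewer.read_camera(name): name is "scene" or "top" or "wrist"; returns a dict with "frame" (420x560x3 uint8, red, green, blue), "K" (3x3 intrinsics, pixels), "rvec" (rotation vector, rad) and "tvec" (3), from world to camera coordinates, as OpenCV has them. Camera axes: x right, y down, z forward; pixel columns grow to the right and rows downward; lengths in m; the calibration is good to about 2 mm. A picture is of the moment at which its call begins. There is no depth.
- bot.job_done(): hands the job in, once; it reports no verdict.
The state is a dict: "time_s": time; "qpos": joint angles; "qd": joint speeds; "joint_torque": joint torques, N m; "eef_pos": TCP position; "ee_rot": TCP orientation; "wrist_force": force on the tool from outside, world axes, zero at the start; "moment": the same for the moment, N m; "finger_gap": finger opening in m.
Only numpy, scipy, OpenCV 4.12 (cv2) and the standard library are available. Lean on these libraries where they do the work, as an engineer would, in place of code of your own. Each camera call takes 0.05 s, during which the arm holds its last target. There are 200 camera calls.

TASK

Turn the low wooden turntable by gently pushing the upright pegs on its rim with the fingertips, until the stack of square tiles is at the front, in line with the dark wooden pointer that sticks out from under the wheel. Only push: do not grip the pegs, do not touch, lift or shift the three things standing on the wheel, and leave the hammer and the cup on the bench alone. Then leave the wheel standing still and draw the hand clear.

Things in the scene. Friction and masses are not known exactly. Their poses are not given: they have to be found in the camera images.
- foot: fixed dark metal foot, 170 mm across. Origin: on the bench, on the turning axis. Its +x axis runs along the pointer: a dark wooden tongue 40 mm wide, 12 mm high, lying on the bench and showing beyond the rim, its point 240 mm from the axis. That side is the front: it looks to the bench's far side, away from the robot, up to 0.7 rad to either side.
- wheel: light wooden disc 290 mm across, 20 mm thick, top face 80 mm above the bench. Origin: centre of its underside, on the vertical turning axis; z up. It turns either way without a stop, needs about 1.2 N at the pegs (a little more when moved faster), does not coast and stays where it is left.
- peg0 (a point): centre of the top of one of six like upright wooden pegs on the wheel's rim, 14 mm thick, 35 mm high, tops 115 mm above the bench, on a circle of 130 mm radius. This one stands 30 degrees counter-clockwise from the wheel's own x axis, the others at 90, 150, 210, 270 and 330 degrees. They turn with the wheel.
- place0 (a point): one of three standing places on the wheel's top face, 65 mm from the axis, at 0 degrees from the wheel's x axis; turns with the wheel. Which thing stands at which place varies.
- place1 (a point): standing place at 120 degrees, else as place0
- place2 (a point): standing place at 240 degrees, else as place0
- tiles: the stack of five square terracotta tiles, bonded together, 40 x 40 mm and 40 mm high, loose on one of the three places. Origin: centre of its underside.
- bowl: small round open terracotta bowl, 54 mm across, 28 mm high, loose on another place. Origin: centre of its underside.
- jar: small round lidded terracotta jar, 50 mm across, 56 mm high, loose on the remaining place. Origin: centre of its underside.
- hammer: hammer 220 mm long lying on the bench to one side of the wheel; leave alone. Origin: underside, near the middle.
- cup: white cup, 76 mm across, 75 mm high, on the bench to the other side; leave alone. Origin: centre of its underside.
There are look-alikes about, which are no part of the job. Leave any pink look-alike of the tiles alone. What is shaped like the jar but turquoise is not meant.

How it is judged:
By the outcome, as a careful person would: the job done as asked, in the order asked, and still so for the second after the job is handed in, with the robot touching nothing.
It also fails if it takes over 45 s, if anything falls off the work surface, if the arm or the gripper's body presses on something with over 40 N, if the wrist force passes 120 N, or if a joint passes its speed limit or range.

## Working session

There is one attempt and no reset: what is moved stays moved. The work goes in short steps, Python scripts to look and compute and a tool call to move; the robot and the scene stay as the last step left them, time stands still between calls to the robot, and variables do not carry over. Pictures are saved under pics/ and viewed, about 8 in all and at most 12, crops included, and the job is handed in when it is done.

Besides the shell and the picture viewer there is one more tool, called by a JSON object that holds its "op" and its "data", one argument or row to a line. apply_moves: Moves the arm, as the interface text tells. Its arguments: {"type":"object","properties":{"commands":{"type":"array","items":{"type":"array","items":{"type":"array","items":{"type":"number"}}}},"newtons":{"type":"number"}},"required":["commands"]}

```bash
mkdir -p pics
cat > h.py <<'E'
import numpy as np, cv2
from cell import telemetry, viewer, bot
def cam(n,save=None):
    c=viewer.read_camera(n)
    if save: cv2.imwrite('pics/'+save,cv2.cvtColor(c['frame'],cv2.COLOR_RGB2BGR))
    return c
def ray(c,u,v,z):
    R=cv2.Rodrigues(np.array(c['rvec'],float))[0];t=np.array(c['tvec'],float).ravel()
    d=R.T@np.linalg.inv(c['K'])@np.array([u,v,1.]);o=-R.T@t
    return o+d*(z-o[2])/d[2]
def proj(c,P):
    return cv2.projectPoints(np.array(P,float).reshape(-1,1,3),np.array(c['rvec'],float),np.array(c['tvec'],float),np.array(c['K'],float),None)[0].reshape(-1,2)
E
python3 - <<'E'
from h import *
a=cam('top','top.png');b=cam('scene','scene.png')
import pickle;pickle.dump((a,b),open('c.pkl','wb'))
print(bot.hold_point_z,telemetry.get_state())
E
```

```text
-0.0188 {'time_s': 0.1, 'qpos': array([-1.29161232e+00,  3.51169056e-01,  1.65234783e+00, -9.90099549e-06,
        1.13910126e+00, -8.46129399e-02]), 'qd': array([ 1.21238610e-03, -2.50458318e-03, -1.32340502e-03,  5.55492341e-04,
       -3.81429762e-05,  8.60143621e-05]), 'joint_torque': array([ 4.01531470e-04, -4.98027062e+01, -2.85704666e+01,  6.99985726e-02,
        2.38642911e-02, -4.26334782e-05]), 'eef_pos': array([ 0.19563432, -0.51370356,  0.21816721]), 'ee_rot': array([-5.09886506e-04,  9.83501533e-01,  1.80899066e-01, -5.42782914e-05]), 'wrist_force': array([ 0.24023504, -0.57724911, -0.20263049]), 'moment': array([ 0.02471002, -0.02149177,  0.02809765]), 'finger_gap': 0.09300692306005223}
```

View pics/top.png

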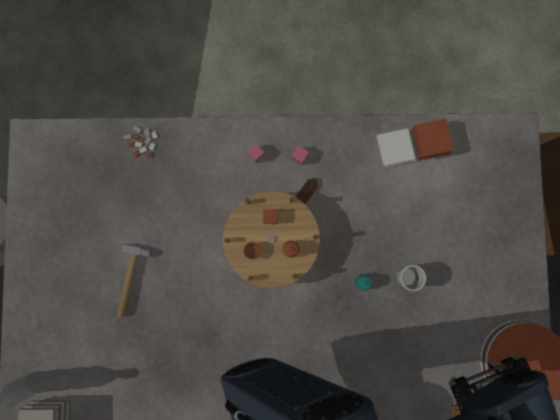

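View pics/scene.png

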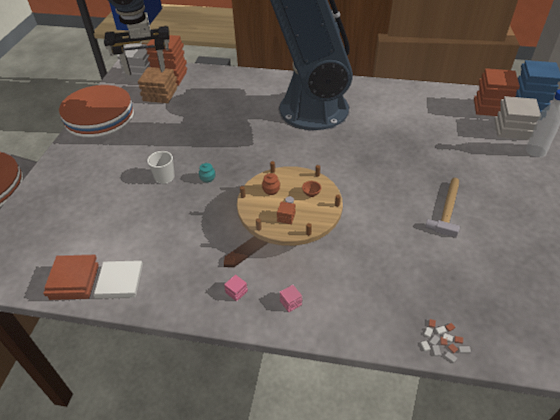

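Top view: the wheel is centred near (272,238). The tiles are at (271,216), the bowl at (251,251), the jar at (291,249) and the pointer near (310,187). Not meant: the pink cubes at (256,153) and (301,155), and the turquoise jar at (364,283). I'll check the choice in one close crop.

Run:
```python
from h import *
import pickle
a,b=pickle.load(open('c.pkl','rb'))
f=cv2.cvtColor(a['frame'],cv2.COLOR_RGB2BGR)[170:295,210:335]
cv2.imwrite('pics/crop1.png',cv2.resize(cv2.convertScaleAbs(f,alpha=1.5),(600,600),interpolation=cv2.INTER_CUBIC))
for n,u,v,z in [('hub',272,239,.08),('tiles',271,216,.12),('tip',313,180,.012),('cup',412,278,.07),('turq',364,283,.05),('hamhead',135,250,.03)]: print(n,ray(a,u,v,z).round(3))
```

```text
hub [0.549 0.003 0.08 ]
tiles [0.614 0.005 0.12 ]
tip [ 0.735 -0.127  0.012]
cup [ 0.43 -0.41  0.07]
turq [ 0.415 -0.272  0.05 ]
hamhead [0.52  0.427 0.03 ]
```

View pics/crop1.png

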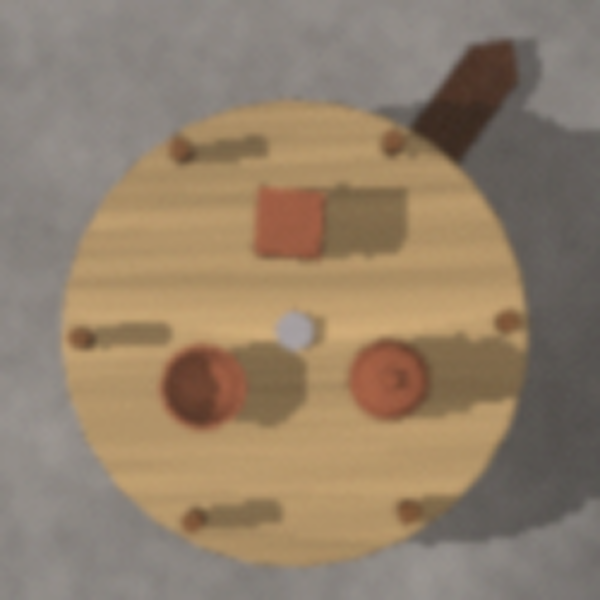

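Run:
```python
from h import *
import pickle
a,b=pickle.load(open('c.pkl','rb'))
P=lambda x,y,z: ray(a,210+x/4.8-.4,170+y/4.8-.4,z)[:2]
pg=np.array([P(x,y,.115) for x,y in [(180,148),(393,141),(508,321),(410,510),(193,520),(80,338)]])
C=pg.mean(0);print('C',C,'hub',P(295,330,.085))
an=np.degrees(np.arctan2(*(pg-C).T[::-1]));print(pg.round(4),an,np.hypot(*(pg-C).T))
t=P(290,222,.12)-C;print('tiles',np.degrees(np.arctan2(t[1],t[0])),np.hypot(*t))
t=P(390,380,.13)-C;print('jar',np.degrees(np.arctan2(t[1],t[0])),np.hypot(*t))
t=P(203,385,.108)-C;print('bowl',np.degrees(np.arctan2(t[1],t[0])),np.hypot(*t))
# pointer tip & axis
for x,y in [(512,43),(414,130),(462,158),(470,42),(518,85)]:
  t=P(x,y,.012)-C;print('ptr',np.degrees(np.arctan2(t[1],t[0])),np.hypot(*t))
```

```text
C [0.55059296 0.00599529] hub [0.55076376 0.00583283]
[[ 0.661   0.0743]
 [ 0.6639 -0.0552]
 [ 0.5541 -0.1231]
 [ 0.4416 -0.0626]
 [ 0.4368  0.0674]
 [ 0.5462  0.1351]] [  31.74030571  -28.35159249  -88.45406166 -147.81437258  151.6652989
   91.93343697] [0.12978241 0.12875978 0.12910558 0.12876141 0.1293323  0.12920575]
tiles 1.5216139211450757 0.06423509368815067
jar -118.7913058288082 0.06525048857464336
bowl 120.9738841657841 0.06462077524390095
ptr -37.06946851853159 0.23698919642475352
ptr -30.47331887245699 0.1535314489924483
ptr -43.806498556581815 0.15739499238312396
ptr -31.252442576620737 0.22231776300431322
ptr -42.21406185865256 0.2177525173116031
```

Wheel centre is C≈(0.5506,0.006), tiles at about 1.5° and pointer at about -37°, so the wheel needs about 38.5° clockwise. I'll push the peg at 92° (0.546,0.135) towards +x with shut fingers.

{"op": "apply_moves", "data": {
  "commands": [
    [[0.017,0.036,0.002,0,0,-0.037,0],[0.017,0.036,0.002,0,0,-0.037,0],[0.017,0.036,0.002,0,0,-0.037,0],[0.017,0.036,0.002,0,0,-0.037,0],[0.017,0.036,0.002,0,0,-0.037,0]]
  ]
}}

```text
time_s: 0.52
eef_pos: [0.2792, -0.3311, 0.2256]
ee_rot: [-0.002, 0.997, 0.082, -0.001]
wrist_force: [1.9, -0.7, 0.7]
finger_gap: 0.0639
```

{"op": "apply_moves", "data": {
  "commands": [
    [[0.017,0.036,0,0,0,-0.037,0],[0.017,0.036,0,0,0,-0.037,0],[0.017,0.036,0,0,0,-0.037,0],[0.017,0.036,0,0,0,-0.037,0],[0.017,0.036,0,0,0,-0.037,0]]
  ]
}}

```text
time_s: 0.93
eef_pos: [0.3651, -0.1416, 0.2257]
ee_rot: [-0.002, 1.0, -0.017, -0.0]
wrist_force: [1.4, -0.2, 0.3]
finger_gap: 0.0305
```

{"op": "apply_moves", "data": {
  "commands": [
    [[0.017,0.036,0,0,0,-0.037,0],[0.017,0.036,0,0,0,-0.037,0],[0.017,0.036,0,0,0,-0.037,0],[0.017,0.036,0,0,0,-0.037,0],[0.017,0.036,0,0,0,-0.037,0]]
  ]
}}

```text
time_s: 1.35
eef_pos: [0.451, 0.0485, 0.2259]
ee_rot: [-0.002, 0.994, -0.114, 0.0]
wrist_force: [0.1, 0.4, 0.4]
finger_gap: 0.0012
```

{"op": "apply_moves", "data": {
  "commands": [
    [[0.015,0.03,0,0,0,-0.03,0],[0.015,0.03,0,0,0,-0.03,0],[0.015,0.03,0,0,0,0,0],[0,0,-0.03,0,0,0,0],[0,0,0,0,0,0,0]]
  ]
}}

```text
time_s: 1.77
eef_pos: [0.4987, 0.151, 0.1943]
ee_rot: [-0.002, 0.99, -0.143, 0.0]
wrist_force: [-0.8, -0.2, -1.2]
finger_gap: 0.0003
```

Run:
```python
from h import *
s=telemetry.get_state();print(s['eef_pos'],s['ee_rot'],s['qpos'],s['wrist_force'])
c=cam('wrist','w1.png')
print(proj(c,[[.5462,.1351,.115],[.4368,.0674,.115]]),proj(c,[s['eef_pos']]))
```

```text
[0.49865103 0.15099793 0.19430191] [-2.05829330e-03  9.89748314e-01 -1.42807122e-01  4.05739385e-04] [0.2027428  0.32500901 1.75409768 0.00412294 1.06032996 2.05812329] [-0.76451669 -0.20866496 -1.19076954]
[[280.90707488 146.06755537]
 [404.39421884 258.27210144]] [[277.75760201 256.43507072]]
```

View pics/w1.png

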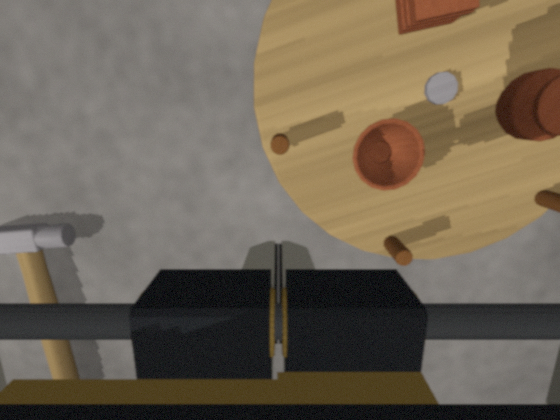

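{"op": "apply_moves", "data": {
  "commands": [
    [[0,0,-0.035,0,0,0,0],[0,0,-0.035,0,0,0,0],[0,0,-0.027,0,0,0,0],[0.01,-0.003,0,0,0,0,0],[0.008,-0.002,0,0,0,0,0]]
  ]
}}

```text
time_s: 2.23
eef_pos: [0.5209, 0.1436, 0.1052]
ee_rot: [-0.004, 0.99, -0.144, 0.006]
wrist_force: [-0.3, -0.8, 0.4]
finger_gap: 0.0007
```

{"op": "apply_moves", "data": {
  "commands": [
    [[0.006,-0.002,0,0,0,0,0],[0.004,-0.001,0,0,0,0,0],[0.004,-0.001,0,0,0,0,0]]
  ]
}}

```text
time_s: 2.48
eef_pos: [0.5395, 0.138, 0.1105]
ee_rot: [-0.005, 0.989, -0.145, 0.008]
wrist_force: [-1.1, 0.9, -1.1]
finger_gap: 0.0004
```

{"op": "apply_moves", "data": {
  "commands": [
    [[-0.006,0.002,-0.004,0,0,0,0],[0,0,-0.008,0,0,0,0],[0,0,-0.003,0,0,0,0],[0,0,0,0,0,0,0]]
  ]
}}

```text
time_s: 2.82
eef_pos: [0.5356, 0.1398, 0.0975]
ee_rot: [-0.006, 0.989, -0.145, 0.011]
wrist_force: [-0.5, 0.7, -0.2]
finger_gap: 0.0008
```

Run:
```python
from h import *
s=telemetry.get_state();print(s['eef_pos'],s['ee_rot'],s['wrist_force'])
c=cam('wrist','w2.png')
print(proj(c,[[.5462,.1351,.115],[.4368,.0674,.115]]),proj(c,[s['eef_pos']]))
```

```text
[0.53563686 0.13983395 0.09750922] [-0.00576501  0.98928949 -0.14542928  0.0111085 ] [-0.52624105  0.65823137 -0.19137219]
[[280.34884405 247.74912268]
 [464.44584746 402.60741587]] [[277.71736221 256.37298423]]
```

View pics/w2.png

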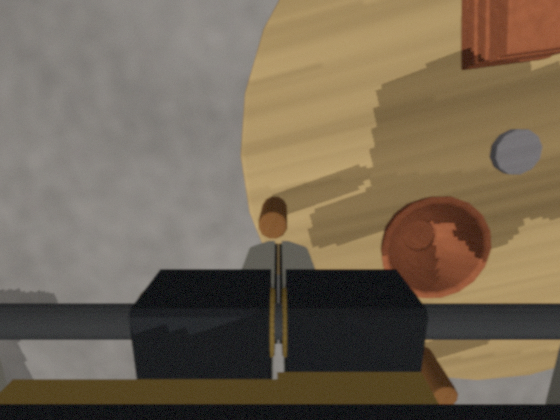

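The fingertips are just behind the peg (~(273,215)), with the tip at z=0.0975 and the bowl and tiles well clear. Pushing along the arc.

{"op": "apply_moves", "data": {
  "commands": [
    [[0.006,0,-0.001,0,0,0,0],[0.006,0,-0.001,0,0,0,0],[0.006,-0.001,-0.001,0,0,0,0],[0.006,-0.001,-0.001,0,0,0,0]]
  ]
}}

```text
time_s: 3.2
eef_pos: [0.5605, 0.1383, 0.0937]
ee_rot: [-0.006, 0.989, -0.145, 0.01]
wrist_force: [-1.6, -0.2, 0.6]
finger_gap: 0.0005
```

```bash
cat > m.py <<'E'
from h import *
import sys
s=telemetry.get_state();print(s['eef_pos'],s['wrist_force'])
a=cam('top')
f=cv2.cvtColor(a['frame'],cv2.COLOR_RGB2BGR)[170:295,210:335]
cv2.imwrite('pics/'+sys.argv[1],cv2.resize(cv2.convertScaleAbs(f,alpha=1.5),(600,600),interpolation=cv2.INTER_CUBIC))
E
python3 m.py t2.png
```

```text
[0.5605237  0.13829145 0.09365668] [-1.60848929 -0.22945088  0.58667476]
```

View pics/t2.png

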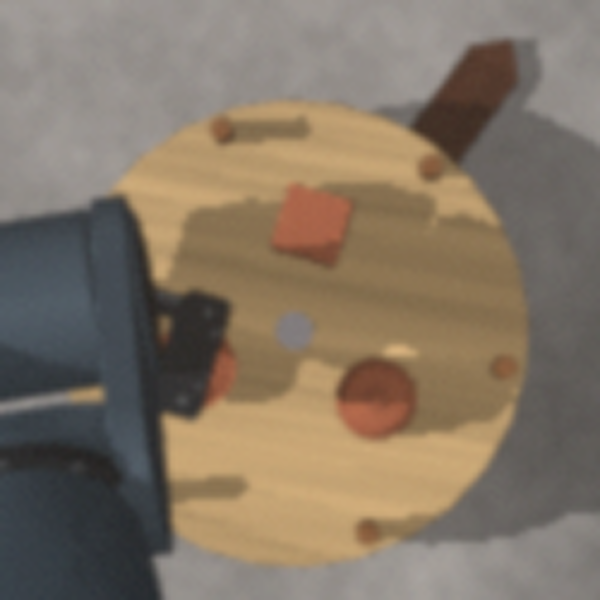

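Wheel has turned about -12°; the tiles are still in place at (312,223), with about 26° to go.

{"op": "apply_moves", "data": {
  "commands": [
    [[0.006,-0.001,0,0,0,0,0],[0.006,-0.0015,0,0,0,0,0],[0.006,-0.002,0,0,0,0,0],[0.006,-0.002,0,0,0,0,0]]
  ]
}}

```text
time_s: 3.58
eef_pos: [0.5874, 0.1312, 0.0931]
ee_rot: [-0.006, 0.989, -0.145, 0.01]
wrist_force: [-1.9, 0.7, 1.5]
finger_gap: 0.0002
```

{"op": "apply_moves", "data": {
  "commands": [
    [[0.0055,-0.0025,0,0,0,0,0],[0.0055,-0.0025,0,0,0,0,0],[0.0055,-0.003,0,0,0,0,0],[0,0,0,0,0,0,0]]
  ]
}}

```text
time_s: 3.92
eef_pos: [0.6072, 0.1217, 0.0931]
ee_rot: [-0.006, 0.989, -0.145, 0.011]
wrist_force: [0.2, -0.2, 0.0]
finger_gap: 0.0007
```

```bash
python3 m.py t3.png
```

```text
[0.60723299 0.12166544 0.09313509] [ 0.1667975  -0.2054601   0.03421034]
```

View pics/t3.png

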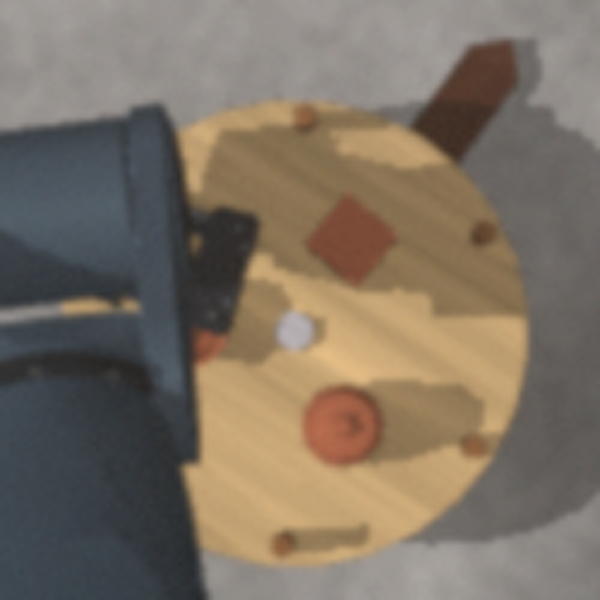

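```bash
cat > an.py <<'E'
from h import *
import pickle
a,b=pickle.load(open('c.pkl','rb'))
C=np.array([.5506,.006])
def A(x,y,z):
    t=ray(a,210+x/4.8-.4,170+y/4.8-.4,z)[:2]-C
    return round(float(np.degrees(np.arctan2(t[1],t[0]))),2),round(float(np.hypot(*t)),4)
E
python3 - <<'E'
from an import *
for p in [(305,117),(483,233),(474,446),(284,544)]: print(A(*p,.115))
print(A(351,240,.12))
# pointer axis in image: side-edge lines on rim & shoulders -> from scene camera crop too
f=cv2.cvtColor(a['frame'],cv2.COLOR_RGB2BGR)
cv2.imwrite('pics/ptr.png',cv2.resize(np.hstack([cv2.resize(cv2.convertScaleAbs(f[170:210,290:330],alpha=2),(360,360),interpolation=cv2.INTER_CUBIC),cv2.resize(cv2.convertScaleAbs(cv2.cvtColor(b['frame'],cv2.COLOR_RGB2BGR)[225:275,215:265],alpha=2),(360,360),interpolation=cv2.INTER_CUBIC)]),(720,360)))
E
```

```text
(-3.5, 0.1288)
(-63.69, 0.1281)
(-123.54, 0.1289)
(176.89, 0.1287)
(-33.44, 0.0635)
```

View pics/ptr.png

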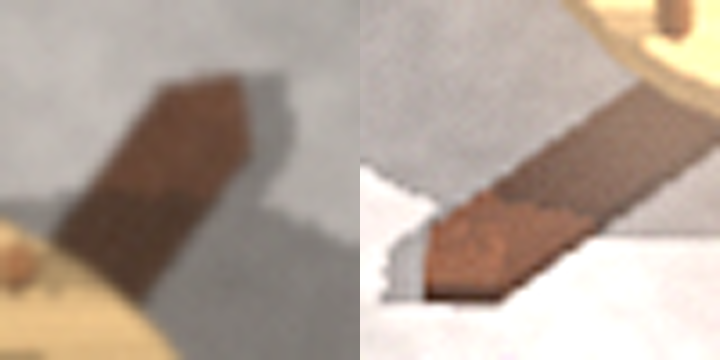

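Run:
```python
from an import *
d=lambda v:np.degrees(np.arctan2(v[1],v[0]))
T=lambda x,y: ray(a,290+x/9-.44,170+y/9-.44,.012)[:2]
S=lambda x,y: ray(b,215+(x-360)/7.2-.43,225+y/7.2-.43,.012)[:2]
for n,F,tip,e in [('top',T,(243,74),[(58,242),(160,85),(140,300),(250,155)]),('scene',S,(426,288),[(640,80),(428,226),(718,145),(500,290)])]:
    t=F(*tip)-C;P=[F(*p) for p in e]
    print(n,'tip',d(t),np.hypot(*t),'edges',d(P[1]-P[0]),d(P[3]-P[2]),'shoulder mid',d((P[1]+P[3])/2-C))
```

```text
top tip -36.90098947873537 0.23953002135633275 edges -33.52743123360925 -37.76464773383064 shoulder mid -36.591211308741705
scene tip -35.844672154008954 0.2397879044117754 edges -36.99293216878518 -38.880609183447646 shoulder mid -36.1146664652709
```

Pointer is at about -36.4° and the tiles at -33.4°, so 3° (about 6.8 mm) remains.

{"op": "apply_moves", "data": {
  "commands": [
    [[0.0025,-0.0015,0,0,0,0,0],[0.003,-0.002,0,0,0,0,0],[0,0,0,0,0,0,0],[0,0,0,0,0,0,0]]
  ]
}}

```text
time_s: 4.3
eef_pos: [0.6125, 0.118, 0.093]
ee_rot: [-0.006, 0.989, -0.145, 0.011]
wrist_force: [0.4, -0.1, 0.5]
finger_gap: 0.0006
```

```bash
python3 m.py t4.png
```

```text
[0.61250126 0.11800313 0.09302448] [ 0.40939638 -0.06507716  0.47266295]
```

View pics/t4.png

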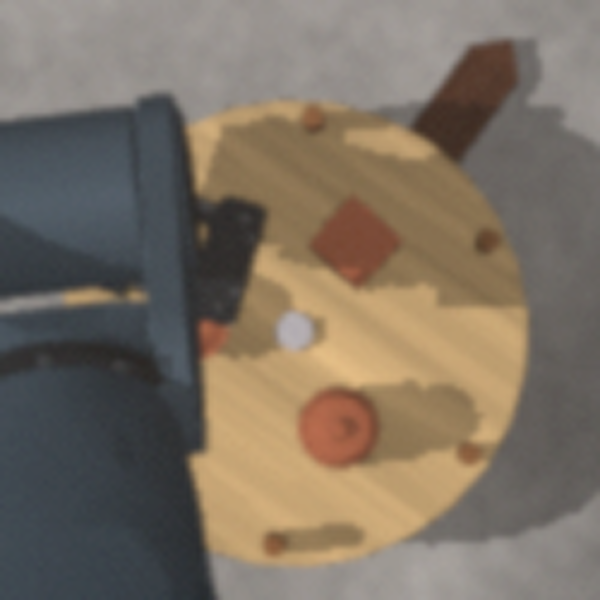

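Run:
```python
from an import *
for p,o in [((313,118),-30),((487,240),30),((469,454),90),((274,544),150)]: q=A(*p,.115)[0]+o; print((q+180)%360-180)
print(A(355.5,241,.12))
```

```text
-35.68000000000001
-35.870000000000005
-36.05000000000001
-35.75999999999999
(-35.75, 0.0645)
```

The wheel is at -35.8° and the pointer at -36.4° ±0.5°, which is aligned within measurement noise. Backing away from the peg, then up and clear.

{"op": "apply_moves", "data": {
  "commands": [
    [[-0.008,0.008,0,0,0,0,0],[-0.008,0.012,0,0,0,0,0],[0,0.01,0.03,0,0,0,0],[0,0,0.04,0,0,0,0],[0,0,0.04,0,0,0,0]]
  ]
}}

```text
time_s: 4.77
eef_pos: [0.5874, 0.1516, 0.1973]
ee_rot: [-0.003, 0.989, -0.145, 0.003]
wrist_force: [1.0, 0.3, -0.4]
finger_gap: 0.0004
```

{"op": "apply_moves", "data": {
  "commands": [
    [[-0.02,0.01,0.035,0,0,0,0],[-0.03,0.02,0,0,0,0,0],[-0.03,0.02,0,0,0,0,0],[-0.03,0.02,0,0,0,0,0],[-0.03,0.02,0,0,0,0,0]]
  ]
}}

```text
time_s: 5.18
eef_pos: [0.4449, 0.2463, 0.242]
ee_rot: [-0.006, 0.989, -0.147, 0.01]
wrist_force: [-0.2, 0.7, -0.5]
finger_gap: 0.0007
```

{"op": "apply_moves", "data": {
  "commands": [
    [[-0.03,0.02,0,0,0,0,0],[-0.03,0.02,0,0,0,0,0],[-0.02,0.02,0,0,0,0,0],[0,0,0,0,0,0,0],[0,0,0,0,0,0,0]]
  ]
}}

```text
time_s: 5.6
eef_pos: [0.3497, 0.313, 0.2426]
ee_rot: [-0.008, 0.99, -0.142, 0.01]
wrist_force: [0.4, -0.7, 0.0]
finger_gap: 0.0006
```

```bash
python3 m.py t5.png
```

```text
[0.34970381 0.31299344 0.24260268] [ 0.39408832 -0.66371712  0.04294449]
```

View pics/t5.png

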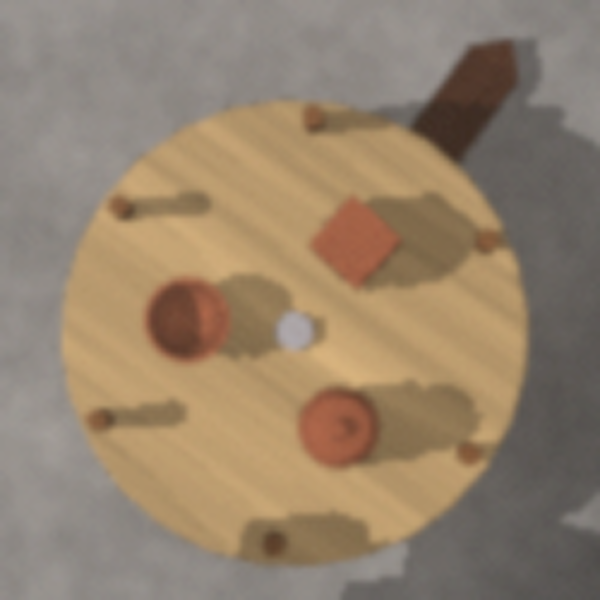

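The hand is clear. The wheel has not moved since release: pegs at (313,118) and (487,240), tiles at (355,241) in line with the pointer, bowl and jar on their places.

```bash
python3 -c "
from h import *
print(bot.job_done())"
```

```text
the job is handed in; nothing more can be done
None
```

The stack of tiles is now at the front, in line with the pointer, and the job is handed in. I turned the wheel about 37° clockwise by pushing one rim peg with the shut fingertips, then backed off and drew the hand clear. The arm took about 5.6 s of the 45 s, and the contact forces I read were only a few newtons.

- **Alignment:** the last angles put the tiles at about -35.8° and the pointer at about -36.4°. That 0.6° gap is about the size of my measuring error, as the pointer estimates from tip and shoulders ran from -35.8° to -36.9°. Its edge lines spread wider, from -33.5° to -38.9°, and I gave those less weight.
- **After release:** in the last picture the wheel had not moved, and the tiles, bowl and jar stood on their places.
- **Rest of the bench:** I never went near the hammer, the cup or the look-alikes, but I took no final picture of them.
- **First contact:** the tip drifted up to z = 0.110 as it met the peg, only 5 mm below the peg's top, so I backed off and lowered it before pushing on.

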